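# Heft the two plugged tubes and hold the filled one in the vice

## Task

Two brass tubes with the same wooden plugs stand in the sockets of the wooden stand; before bending, one was filled with heavy metal and the other is still empty. Heft both, one after the other, see that the empty one stands in its own socket again, and hold the filled one upright between the open vice jaws, its lower end about 20 mm below the tops of the jaw pads, in line with their vee grooves and touching neither, so that I can wind the jaws up on it. Keep holding it there: the program finishes with the tube in the gripper, and the other things on the bench stay where they are.

Things in the scene. Friction and masses are not known exactly. Their poses are not given: they have to be found in the camera images.
- tube_a_mid (a point): centre, half-way up, of one of the two look-alike plugged brass tubes: upright cylinder, 28 mm diameter, 110 mm tall with its plugs, standing in a socket of tube_stand (its foot 12 mm above the bench, so this point is 67 mm above the bench); z runs up along the tube. Which of the two is filled is not known from its look or name: the filled one weighs 0.54 to 0.66 kg, the empty one 0.11 to 0.17 kg
- tube_b_mid (a point): the same point of the other look-alike tube, of the same size and shape
- tube_stand: wooden block fixed to the bench, 62 x 176 x 26 mm (its x, y, z), origin at the centre of its underside; two round sockets, 33 mm wide and 14 mm deep, at y = +48 and -48 mm, x = 0 in its frame, one tube in each
- vice: small bench vice fixed to the bench, 190 x 86 x 92 mm; origin on the bench under its body, x points from the jaws to its little anvil, y along the jaws, z up; its jaws are 66 mm wide along y and their pads' flat tops are 94.5 mm above the bench. Below the gap between the pads the guide bar lies at 42 mm above the bench
- fixed_vee (a point): on the aluminium pad of the fixed jaw, at the mouth of its upright vee groove (15 mm wide, 5 mm deep) in the pad's front plane, 2 mm below the pad's top (92.5 mm above the bench)
- moving_vee (a point): the same point on the pad of the moving jaw, facing the fixed one; the clear space between the two pads is the distance between these two points, 41 to 49 mm, and the middle between them is the middle of the gap
- vice_jaw (a joint): opening of the moving jaw in m, 0.047 to 0.054; the clear space between the pads is this less 5.5 mm; it slides with about 3 N of friction and should be left alone
- wax_tin_mid (a point): bystander: centre of a turned round wooden box lying on the bench, 63 mm diameter, 23 mm tall
- polish_tube_mid (a point): bystander: centre of a white and blue tube of cream standing on its cap, 30 x 38 x 112 mm
- file_a_mid (a point): bystander: centre of a short file with a wooden handle lying on the bench, 20 x 104 x 21 mm

How it is judged:
By the outcome, as a careful person would: the job done as asked, in the order asked, and still so for the second after the job is handed in, while the arm keeps its last pose, push and grip.
It also fails if it takes over 51 s, if anything falls off the work surface, if the arm or the gripper's body presses on something with over 40 N, if the wrist force passes 120 N, or if a joint passes its speed limit or range.

## Robot

A 6-joint arm with a two-finger parallel gripper is mounted at the origin on a cart in front of the work surface, level with it; the furniture and walls round the work are solid. World frame = base frame: x ahead of the robot, y to its left, z up, the work surface at z = 0. Lengths are in m, angles in rad, forces in N, time in s.
With the tool pointing down it reaches from about 0.225 to 0.875 m from the base axis. Payload 3.4 kg.
Tool frame: the origin (TCP) lies midway between the tips of the shut fingers; the grasp point (between the pads) lies 19 mm behind it (manip.grasp_offset is the distance from the TCP to the grasp point, in m); x points along the fingers, y is the direction in which the jaws open and shut, and the axes are right-handed (so a half turn about x gives the same grasp; the last joint's range is limited). The gripper opens to 85 mm and grips with 20 to 120 N. Pads are 22 mm wide; open, the fingers measure 114 mm over their backs; the gripper's body (76 mm by 85 mm) begins 54 mm behind the grasp point. The pads swing forward as they close: fully open they stand 13 mm farther back than shut.
Start: joints at [-1.38, 0.276, 1.505, -0, 1.361, -0.121], TCP at [0.176, -0.547, 0.231] pointing down, gripper open.
Joint ranges: [-2.89, 2.89], [-0.75, 2.08], [0.22, 2.7], [-1.18, 4.32], [0.11, 2.71], [-2.7, 2.7]. Speed limits (rad/s): [2.57, 2.57, 3.14, 3.14, 3.14, 3.14].

## Interface

Orientations are given as a unit quaternion [w, x, y, z].
In Python, from rig import manip gives the robot as it stands.
- The arm moves only by the shell command python3 -m creep 'ROWS' [OPENING] [FORCE]. ROWS is a JSON object of lists of equal length, an entry for each row: "delta_pos": the shift along the tool's x, y, z in cm, a list of three; "dr": the turn, a rotation vector about the tool's x, y, z in rad, a list of three. In form: {"delta_pos": [[dx, dy, dz], ...], "dr": [[rx, ry, rz], ...]}. A call has 1 to 10 rows; each row is the pose to reach, as a shift and turn from the pose commanded when the call began, along the tool's axes at that moment; what a row does not reach only later rows make up. A row lasts 1/10 s, in which the tool goes at most 50 mm and 8.59 degrees, less where a joint would pass 70% of its speed; a pose out of reach is approached as far as the arm can. A call with a gripper value outside its range is refused whole. OPENING is the opening, from -1 (shut) to 1 (fully open), set as the call begins (- or left out, the last holds). The fingers move at their own pace and stop on an object; FORCE is the grip in N (left out, the last holds). Time passes only in rows, so rows that repeat a pose let the fingers close. It gives the time, the measured TCP pose, the force and the opening at its end, in the units of the state.
- manip.get_state(): the state, without advancing time (a new reading comes with each control period).
- manip.get_image(name): name is "scene" or "top"; returns a dict with "pixels" (420x560x3 uint8, blue, green, red), "depth" (420x560 float32, m along the optical axis (not along the pixel's ray), 0 where there is no reading), "intrinsics" (3x3 intrinsics, pixels), "rvec" (rotation vector, rad) and "tvec" (3), from world to camera coordinates, as OpenCV has them. Camera axes: x right, y down, z forward; pixel columns grow to the right and rows downward; lengths in m; the calibration is good to about 2 mm. A picture is of the moment at which its call begins.
- manip.sign_off(): hands the job in, once; it reports no verdict.
The state is a dict: "clock": time; "qpos": joint angles; "qd": joint speeds; "effort": joint torques, N m; "position": TCP position; "ee_rot": TCP orientation; "contact_force": force on the tool from outside, world axes, zero at the start; "moment": the same for the moment, N m; "width": finger opening in m.
Only numpy, scipy, OpenCV 4.12 (cv2) and the standard library are available. Lean on these libraries where they do the work, as an engineer would, in place of code of your own. Each camera call takes 0.05 s, during which the arm holds its last target. There are 200 camera calls.

## Working session

There is one attempt and no reset: what is moved stays moved. The work goes in short steps, Python scripts to look and compute and a shell command to move; the robot and the scene stay as the last step left them, time stands still between calls to the robot, and variables do not carry over. Pictures are saved under pics/ and viewed, about 8 in all and at most 12, crops included, and the job is handed in when it is done.

```bash
mkdir -p pics; ls; cat > h.py <<'E'
import numpy as np, cv2
from rig import manip
def cam(n):
    d=manip.get_image(n); np.savez('last_%s.npz'%n,**d); return d
def load(n): return dict(np.load('last_%s.npz'%n))
def w(d,u,v,z=None):
    K=d['intrinsics'];R=cv2.Rodrigues(d['rvec'])[0];t=d['tvec'].ravel()
    r=R.T@np.linalg.inv(K)@np.array([u,v,1.]);c=-R.T@t
    if z is None: s=d['depth'][int(round(v)),int(round(u))]
    else: s=(z-c[2])/r[2]
    return c+s*r
def cloud(d):
    K=d['intrinsics'];R=cv2.Rodrigues(d['rvec'])[0];t=d['tvec'].ravel()
    v,u=np.mgrid[:420,:560];p=np.stack([u,v,np.ones_like(u)],-1)@np.linalg.inv(K).T*d['depth'][...,None]
    return (p-t)@R
E
python3 - <<'E'
from h import *
for n in('scene','top'):
    d=cam(n); cv2.imwrite(f'pics/{n}0.png',cv2.resize(d['pixels'],(800,600)))
    print(n,d['tvec'].ravel(),d['rvec'].ravel(),d['intrinsics'][0,0])
s=manip.get_state();print(s)
E
```

```text
pics
scene [0.38712704 0.36592549 0.81677604] [ 1.08374451 -2.42041693  0.99002662] 475.79809735899204
top [-0.05178524  0.58970034  1.03927902] [ 2.22220867 -1.9747732   0.22657032] 518.6224055711227
{'clock': 0.1, 'qpos': array([-1.38002529e+00,  2.76525745e-01,  1.50603059e+00, -1.68165207e-05,
        1.36072426e+00, -1.21039668e-01]), 'qd': array([-0.00138462, -0.00193419, -0.0014311 , -0.00134426, -0.0010246 ,
        0.00043306]), 'effort': array([ 1.15663202e-03, -4.17698050e+01, -2.46404690e+01, -2.74217127e-04,
        5.84703012e-03,  1.96449001e-06]), 'position': array([ 0.17627329, -0.54679664,  0.23052007]), 'ee_rot': array([-0.10920066, -0.69850348, -0.11039308,  0.69855671]), 'contact_force': array([ 0.24501473,  0.68914941, -1.26784488]), 'moment': array([ 0.01326515, -0.00063205,  0.05668296]), 'width': 0.08511108429528064}
```

View pics/scene0.png

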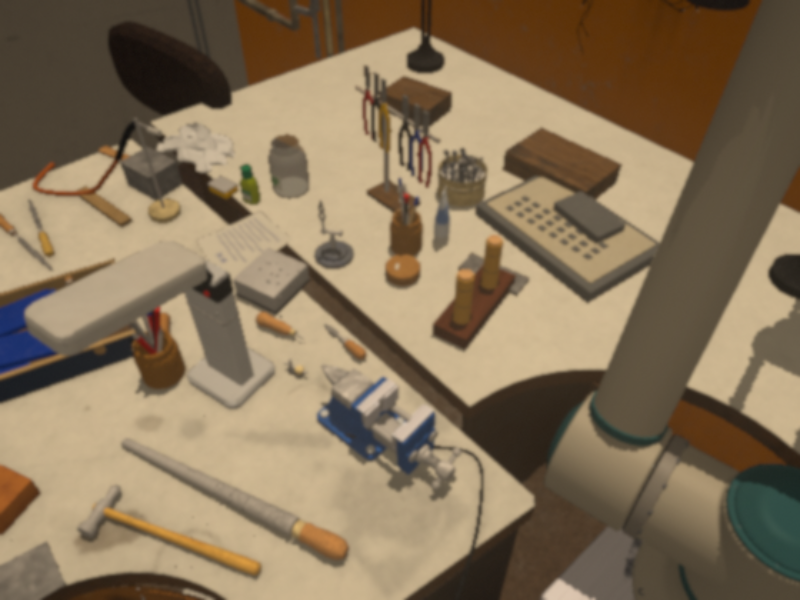

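View pics/top0.png

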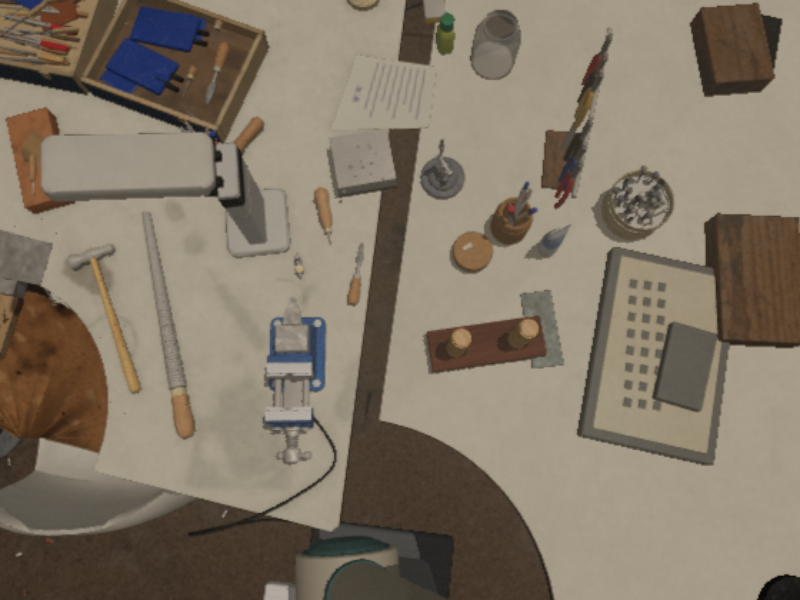

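The top picture shows the stand with tube tops at about (459,338) and (527,328), and the vice at (290,390) with pads at about y=370 and 412. The wax tin is at (472,251) and the cream tube at (555,238). Now I'll measure with depth and view an enlarged crop of the vice.

```bash
python3 - <<'E'
from h import *
d=load('top');P=cloud(d)
for k in (.7*np.array([459,338]),.7*np.array([527,328])):
    u,v=k.astype(int);b=P[v-20:v+20,u-20:u+20].reshape(-1,3);m=b[(b[:,2]>.115)&(b[:,2]<.13)]
    (c,r)=cv2.minEnclosingCircle(m[:,:2].astype(np.float32));print('tube',c,r,m.mean(0),len(m))
b=P[200:275,285:400].reshape(-1,3);m=b[(b[:,2]>.021)&(b[:,2]<.031)]
print('stand',cv2.minAreaRect(m[:,:2].astype(np.float32)),m[:,2].mean())
x,y=150,195
c=d['pixels'][y:y+150,x:x+110];cv2.imwrite('pics/vice.png',cv2.resize(c,None,fx=4,fy=4,interpolation=cv2.INTER_CUBIC)) 
V=P[190:330,180:240].reshape(-1,3)
for lo in (.087,.091,.094,.097): 
    m=V[(V[:,2]>lo)&(V[:,2]<lo+.004)];print(lo,len(m),m.min(0) if len(m) else '',m.max(0) if len(m) else '')
np.set_printoptions(linewidth=250)
print((P[245:300,203,2]*1000).astype(int)); print([w(d,203,v,.0945).round(4).tolist() for v in (250,290)])
E
```

```text
tube (0.519328773021698, -0.07947229593992233) 0.014073582366108894 [ 0.5185922  -0.07997936  0.12002388] 140
tube (0.5439236760139465, -0.17293204367160797) 0.013808317482471466 [ 0.54327691 -0.17242611  0.11985578] 138
stand ((0.5315847992897034, -0.12675145268440247), (0.06247343495488167, 0.17646178603172302), 15.102273941040039) 0.02515177223460976
0.087 246 [0.37383837 0.11525209 0.08707437] [0.47282662 0.18999124 0.09099837]
0.091 454 [0.3759755  0.11662867 0.09101407] [0.47069352 0.18878897 0.09499133]
0.094 190 [0.37615241 0.11819485 0.09400086] [0.46918973 0.18725208 0.09799675]
0.097 18 [0.37818646 0.1252312  0.09700704] [0.46187562 0.17378937 0.0989785 ]
[79 70 60 60 91 87 88 91 87 95 94 92 93 94 96 97 87 74 42 41 44 38 41 41 41 34 42 45 44 42 44 43 45 45 41 40 43 44 46 42 43 43 94 91 93 90 95 96 92 91 91 77 62 60 47]
[[0.4667, 0.1569, 0.0945], [0.3874, 0.1451, 0.0945]]
```

View pics/vice.png

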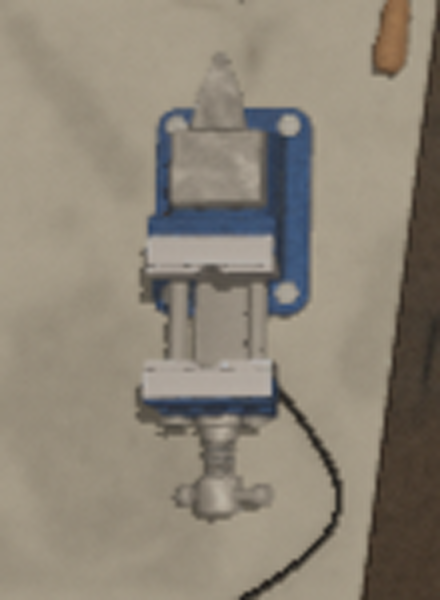

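The crop shows the fixed pad's front edge at crop y≈265 with its vee notch at (213,268), and the moving pad's front edge at y≈365. I'll fit the edge lines from both cameras.

```bash
python3 - <<'E'
from h import *
np.set_printoptions(precision=4,suppress=True,linewidth=200)
d=load('top');P=cloud(d);R=cv2.Rodrigues(d['rvec'])[0];print('cam',-R.T@d['tvec'].ravel())
F=[];M=[]
for u in range(188,217):
    z=P[245:300,u,2]; hi=z>.086
    f=[i for i in range(5,30) if hi[i] and not hi[i+1:i+4].any()]; m=[i for i in range(30,50) if hi[i] and not hi[i-3:i].any()]
    if f: F.append(w(d,u,245+f[0]+.5,.0945)); 
    if m: M.append(w(d,u,245+m[0]-.5,.0945))
for n,L in(('F',F),('M',M)):
    L=np.array(L)[:,:2];vx,vy,x0,y0=cv2.fitLine(L.astype(np.float32),cv2.DIST_HUBER,0,.01,.001).ravel()
    print(n,len(L),'ang',np.degrees(np.arctan2(-vx/vy,1)),'pt',x0,y0, 'range',L[0],L[-1])
V=P[190:330,180:240].reshape(-1,3);t=V[(V[:,2]>.0895)&(V[:,2]<.1)]
for s in (t[t[:,0]>.43],t[t[:,0]<.43]): print('pad',cv2.minAreaRect(s[:,:2].astype(np.float32)),s.mean(0))
print('vee',w(d,150+213/4,195+268/4,.0945),'guide', w(d,150+220/4,195+320/4,.042))
s=cam('scene');x,y=215,235
cv2.imwrite('pics/vs.png',cv2.resize(s['pixels'][y:y+110,x:x+110],None,fx=5,fy=5,interpolation=cv2.INTER_CUBIC))
E
```

```text
cam [ 0.3507 -0.0029  1.1435]
F 29 ang 6.7443585 pt 0.43857622 0.16167009 range [0.4361 0.1829] [0.4427 0.1269]
M 29 ang 6.5790815 pt 0.39761955 0.14960404 range [0.3947 0.1764] [0.4012 0.1209]
pad ((0.45485639572143555, 0.1566992700099945), (0.028734643012285233, 0.06414445489645004), 6.702369213104248) [0.4544 0.1569 0.0927]
pad ((0.38728389143943787, 0.14785316586494446), (0.019941622391343117, 0.06446842104196548), 6.714306831359863) [0.3872 0.1486 0.093 ]
vee [0.4427 0.1528 0.0945] guide [0.4206 0.1529 0.042 ]
```

View pics/vs.png

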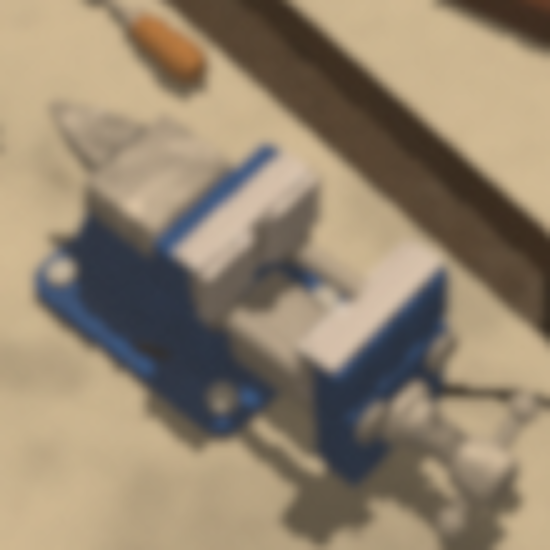

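```bash
cat >> h.py <<'E'
from scipy.spatial.transform import Rotation as Ro
np.set_printoptions(precision=4,suppress=True,linewidth=200)
def rot(): 
    q=manip.get_state()['ee_rot'];return Ro.from_quat(np.r_[q[1:],q[0]])
def go(p,yaw=None):
    "delta cm & dr to TCP p, tool x down, tool y at yaw deg (mod 180)"
    s=manip.get_state();R=rot();M=R.as_matrix()
    d=M.T@(np.array(p)-s['position'])*100
    cur=np.degrees(np.arctan2(M[1,1],M[0,1]))
    if yaw is None: yaw=cur
    yaw=cur+(yaw-cur+90)%180-90
    y=np.array([np.cos(np.radians(yaw)),np.sin(np.radians(yaw)),0]);x=np.array([0,0,-1.])
    T=np.column_stack([x,y,np.cross(x,y)])
    print('delta',d.round(2),'dr',(R.inv()*Ro.from_matrix(T)).as_rotvec().round(3),'cur',cur,'to',yaw)
def st():
    s=manip.get_state();print('t',s['clock'],'p',s['position'],'f',s['contact_force'],'m',s['moment'],'w',s['width'],'q6',s['qpos'][5])
E
python3 - <<'E'
from h import *
st();print(rot().as_matrix());go([.519,-.0800,.18],15);go([.5438,-.173,.18],15);go([.4189,.152,.20],7)
d=load('scene');P=cloud(d)
u,v=268,280
print('vee scene',w(d,215+265/5,235+222/5,.0945),'fixed front corners',w(d,215+207/5,235+278/5,.0945),w(d,215+322/5,235+182/5,.0945))
print('mov front', w(d,215+300/5,235+348/5,.0945),w(d,215+400/5,235+240/5,.0945))
for n in(330,465),(345,460): pass
m=P[(P[...,2]>.117)&(P[...,2]<.125)&(P[...,0]>.49)&(P[...,0]<.57)&(P[...,1]>-.2)&(P[...,1]<-.05)]
for s in(m[m[:,1]>-.126],m[m[:,1]<-.126]): print(len(s),cv2.minEnclosingCircle(s[:,:2].astype(np.float32)))
E
```

```text
t 0.15 p [ 0.1763 -0.5469  0.2306] f [-0.1139 -1.0006  0.1663] m [ 0.0257 -0.0404 -0.0045] w 0.08524444572063047 q6 -0.12101853100803453
[[-0.0003  0.3068 -0.9518]
 [ 0.0014 -0.9518 -0.3068]
 [-1.     -0.0014 -0.0002]]
delta [  5.12 -33.92 -46.94] dr [-1.521 -0.001  0.001] cur -72.13319084182483 to 15.000000000000014
delta [  5.11 -24.3  -46.45] dr [-1.521 -0.001  0.001] cur -72.13319084182483 to 15.000000000000014
delta [  3.15 -59.07 -44.53] dr [-1.381 -0.001  0.001] cur -72.13319084182483 to 7.000000000000014
vee scene [0.4435 0.1563 0.0945] fixed front corners [0.4386 0.1892 0.0945] [0.4432 0.1276 0.0945]
mov front [0.3924 0.1834 0.0945] [0.4031 0.1236 0.0945]
89 ((0.5185580253601074, -0.0771363228559494), 0.0143395084887743)
77 ((0.5442380309104919, -0.16860580444335938), 0.013709008693695068)
```

```bash
python3 -m creep '{"delta_pos":[[0,-2.2,-4.2],[0,-4.4,-8.4],[0,-6.6,-12.6],[1,-8.8,-16.8],[1,-11,-21],[1,-13.2,-25.2],[1,-15.4,-29.4],[2,-17.6,-33.6],[2,-19.8,-37.8],[2,-22,-42]],"dr":[[-0.14,0,0],[-0.28,0,0],[-0.42,0,0],[-0.56,0,0],[-0.7,0,0],[-0.84,0,0],[-0.98,0,0],[-1.12,0,0],[-1.26,0,0],[-1.4,0,0]]}' 1 60
python3 - <<'E'
from h import *
st();go([.5440,-.171,.16],15)
E
```

```text
clock: 1.15
position: [0.5094, -0.2073, 0.2108]
ee_rot: [0.535, 0.462, 0.536, -0.462]
contact_force: [0.5, -0.7, -0.3]
width: 0.0856
t 1.15 p [ 0.5094 -0.2073  0.2108] f [ 0.4811 -0.7078 -0.2502] m [-0.0627 -0.0131  0.0368] w 0.08556610391672025 q6 -0.6596077720893027
delta [ 5.08  3.95 -3.08] dr [-0.115 -0.     0.001] cur 8.416589198524598 to 15.0
```

```bash
python3 -m creep '{"delta_pos":[[1,2,-1.5],[2,3.95,-3.1],[3,3.95,-3.1],[4.5,3.95,-3.1],[5,3.95,-3.1]],"dr":[[-0.05,0,0],[-0.115,0,0],[-0.115,0,0],[-0.115,0,0],[-0.115,0,0]]}'
python3 - <<'E'
from h import *
st();go([.5440,-.171,.0575],15)
t=cam('top');s=cam('scene')
a=t['pixels'][180:270,300:420];b=s['pixels'][140:260,290:400]
cv2.imwrite('pics/app.png',np.hstack([cv2.resize(a,(400,300)),cv2.resize(b,(330,300))]))
E
```

```text
clock: 1.65
position: [0.5419, -0.1726, 0.1594]
ee_rot: [0.558, 0.432, 0.561, -0.433]
contact_force: [0.4, 0.1, 0.5]
width: 0.0855
t 1.65 p [ 0.5419 -0.1726  0.1594] f [0.4021 0.087  0.4533] m [-0.0098 -0.0366 -0.0243] w 0.08549815048235485 q6 -0.6856726409306617
delta [10.19  0.28 -0.09] dr [-0.006 -0.002  0.003] cur 14.644254855196472 to 15.0
```

View pics/app.png

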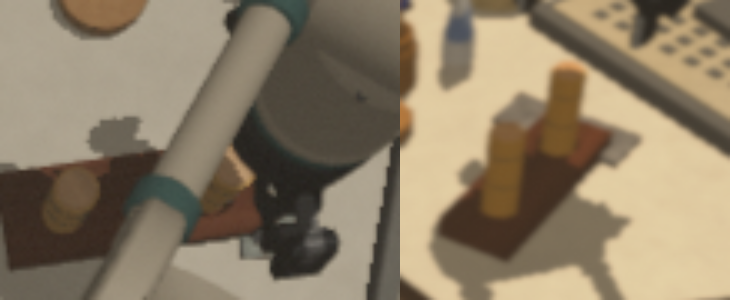

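The top crop shows the gripper at roughly (295,250), right of tube B at (225,175), so it isn't clearly above the tube. I'll check this with depth.

```bash
python3 - <<'E'
from h import *
st()
for n in('top','scene'):
    d=cam(n) ;P=cloud(d)
    K=d['intrinsics']
    p,_=cv2.projectPoints(np.array([[.5419,-.1726,.1594],[.544,-.171,.122],[.5419,-.1726,.24],[.54,-.17,.3]]),d['rvec'],d['tvec'],K,None);print(n,p.reshape(-1,2))
    m=(P[...,2]>.15)&(P[...,2]<.19)&(P[...,0]>.4)&(P[...,0]<.66)&(P[...,1]<-.05)&(P[...,1]>-.33)
    print(m.sum(),P[m].min(0),P[m].max(0),P[m].mean(0))
    if n=='scene': cv2.imwrite('pics/sc2.png',cv2.resize(d['pixels'],(800,600)))
E
```

```text
t 1.75 p [ 0.5423 -0.1731  0.1603] f [0.5949 0.6058 0.0489] m [ 0.0433 -0.0159 -0.0302] w 0.0851932095277821 q6 -0.6857536599128357
top [[373.7401 227.1041]
 [369.5251 229.17  ]
 [382.2236 219.3669]
 [387.9031 213.6229]]
11 [ 0.4855 -0.1815  0.1742] [ 0.4957 -0.1749  0.1895] [ 0.4906 -0.1785  0.1838]
scene [[350.1451 155.336 ]
 [347.3129 167.8598]
 [354.075  125.7626]
 [357.1459 102.33  ]]
71 [ 0.4875 -0.1906  0.1739] [ 0.5953 -0.1503  0.1899] [ 0.547  -0.1663  0.1835]
```

View pics/sc2.png

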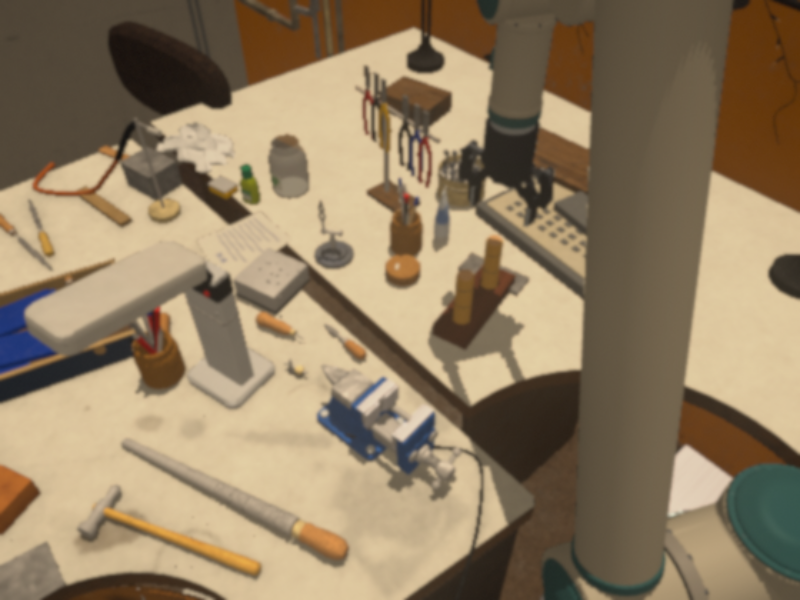

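The scene picture shows the open fingers at about (475,195) and (540,210), straddling the axis of tube B (top at (493,240)), as the state says. Descending now and closing.

```bash
python3 -m creep '{"delta_pos":[[2,0.15,-0.1],[4,0.15,-0.1],[6,0.15,-0.1],[8,0.15,-0.1],[9.5,0.15,-0.1],[10.25,0.15,-0.1],[10.25,0.15,-0.1],[10.25,0.15,-0.1]],"dr":[[0,0,0],[0,0,0],[0,0,0],[0,0,0],[0,0,0],[0,0,0],[0,0,0],[0,0,0]]}'
python3 -m creep '{"delta_pos":[[0,0,0],[0,0,0],[0,0,0],[0,0,0],[0,0,0],[0,0,0],[0,0,0],[0,0,0],[0,0,0],[0,0,0]],"dr":[[0,0,0],[0,0,0],[0,0,0],[0,0,0],[0,0,0],[0,0,0],[0,0,0],[0,0,0],[0,0,0],[0,0,0]]}' -1 60
python3 -c "
from h import *
st()"
```

```text
clock: 2.65
position: [0.5452, -0.172, 0.0597]
ee_rot: [0.56, 0.432, 0.559, -0.432]
contact_force: [0.1, 1.4, 0.3]
width: 0.0851
clock: 3.65
position: [0.5448, -0.1716, 0.0593]
ee_rot: [0.56, 0.432, 0.559, -0.432]
contact_force: [-0.8, 0.8, 6.2]
width: 0.0266
t 3.65 p [ 0.5448 -0.1716  0.0593] f [-0.847   0.8436  6.2255] m [0.0723 0.2218 0.025 ] w 0.02657746873819619 q6 -0.6828177040277458
```

```bash
python3 -m creep '{"delta_pos":[[-0.5,0,0],[-1.2,0,0],[-2.2,0,0],[-3.4,0,0],[-4.5,0,0],[-5,0,0],[-5,0,0],[-5,0,0],[-5,0,0],[-5,0,0]],"dr":[[0,0,0],[0,0,0],[0,0,0],[0,0,0],[0,0,0],[0,0,0],[0,0,0],[0,0,0],[0,0,0],[0,0,0]]}'
python3 -c "
from h import *
st()"
python3 -m creep '{"delta_pos":[[0,0,0],[0,0,0],[0,0,0]],"dr":[[0,0,0],[0,0,0],[0,0,0]]}'
python3 -c "
from h import *
st()
d=cam('scene');cv2.imwrite('pics/l1.png',cv2.resize(d['pixels'][100:250,270:420],(600,600)))"
```

```text
clock: 4.65
position: [0.5442, -0.1713, 0.1083]
ee_rot: [0.559, 0.432, 0.56, -0.432]
contact_force: [0.1, 0.7, -1.5]
width: 0.027
t 4.65 p [ 0.5442 -0.1713  0.1083] f [ 0.1119  0.7038 -1.5325] m [ 0.0284 -0.0687 -0.0262] w 0.026956212218975283 q6 -0.6828364257705648
clock: 4.95
position: [0.5445, -0.1714, 0.1086]
ee_rot: [0.56, 0.432, 0.56, -0.432]
contact_force: [-0.2, -0.1, -1.3]
width: 0.0272
t 4.95 p [ 0.5445 -0.1714  0.1086] f [-0.1934 -0.09   -1.3041] m [ 0.0496  0.0137 -0.0227] w 0.02722320541245808 q6 -0.6828212459683367
```

View pics/l1.png

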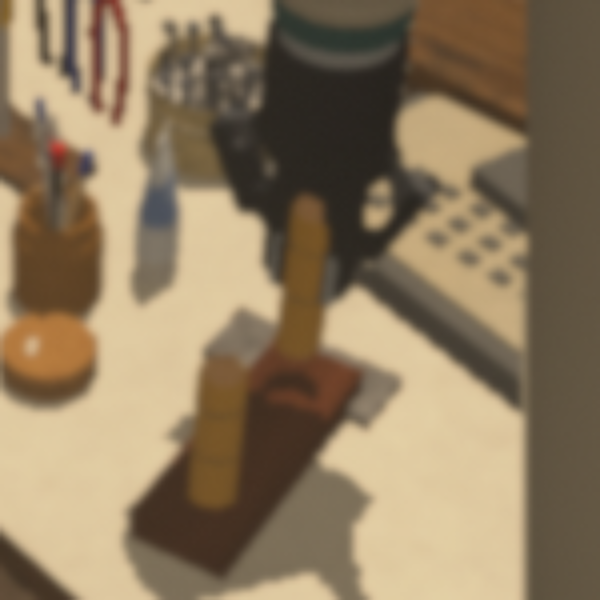

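The crop shows tube B lifted free, bottom at (300,355) above its empty socket at (292,388), and upright like A. It weighs about 1.4 N, so it is the empty one. Putting it back.

```bash
python3 -m creep '{"delta_pos":[[1,0,0],[2,0,0],[3,0,0],[3.6,0,0],[4.1,0,0],[4.5,0,0],[4.8,0,0],[4.9,0,0],[4.9,0,0],[4.9,0,0]],"dr":[[0,0,0],[0,0,0],[0,0,0],[0,0,0],[0,0,0],[0,0,0],[0,0,0],[0,0,0],[0,0,0],[0,0,0]]}'
```

```text
clock: 6.0
position: [0.5448, -0.1716, 0.0601]
ee_rot: [0.56, 0.432, 0.559, -0.432]
contact_force: [-0.4, -0.6, -1.6]
width: 0.0267
```

```bash
python3 -m creep '{"delta_pos":[[0.1,0,0],[0.15,0,0],[0.15,0,0]],"dr":[[0,0,0],[0,0,0],[0,0,0]]}'
python3 -m creep '{"delta_pos":[[0,0,0],[0,0,0],[0,0,0],[0,0,0],[0,0,0],[0,0,0],[0,0,0]],"dr":[[0,0,0],[0,0,0],[0,0,0],[0,0,0],[0,0,0],[0,0,0],[0,0,0]]}' 1
python3 -m creep '{"delta_pos":[[-1,0,0],[-3,0,0],[-6,0,0],[-9,0,0],[-11.5,0,0],[-12,0,0],[-12,0,0]],"dr":[[0,0,0],[0,0,0],[0,0,0],[0,0,0],[0,0,0],[0,0,0],[0,0,0]]}'
python3 -c "
from h import *
st();go([.5192,-.0792,.175],15);go([.5192,-.0792,.0585],15)
d=cam('scene');P=cloud(d)
m=P[(P[...,2]>.117)&(P[...,2]<.125)&(P[...,0]>.49)&(P[...,0]<.57)&(P[...,1]>-.2)&(P[...,1]<-.05)]
for s in(m[m[:,1]>-.126],m[m[:,1]<-.126]): print(len(s),cv2.minEnclosingCircle(s[:,:2].astype(np.float32)),s[:,2].mean())"
```

```text
clock: 6.3
position: [0.545, -0.1717, 0.0593]
ee_rot: [0.56, 0.432, 0.559, -0.432]
contact_force: [-0.9, 0.0, 4.0]
width: 0.0266
clock: 7.0
position: [0.5446, -0.1715, 0.0583]
ee_rot: [0.56, 0.432, 0.56, -0.432]
contact_force: [0.1, -0.4, 0.6]
width: 0.0855
clock: 7.7
position: [0.5451, -0.1717, 0.1795]
ee_rot: [0.561, 0.432, 0.559, -0.432]
contact_force: [0.6, -0.1, -0.8]
width: 0.0852
t 7.7 p [ 0.5451 -0.1717  0.1795] f [ 0.5948 -0.1161 -0.8183] m [ 0.0189 -0.0304 -0.0253] w 0.0852444609330795 q6 -0.6828230203185914
delta [ 0.43 -0.16 -9.6 ] dr [-0.006  0.002 -0.002] cur 14.667439410735192 to 15.0
delta [12.08 -0.18 -9.62] dr [-0.006  0.002 -0.002] cur 14.667439410735192 to 15.0
91 ((0.5192962288856506, -0.07643123716115952), 0.01452210359275341) 0.12098253775893426
78 ((0.5445284247398376, -0.16984745860099792), 0.014163639396429062) 0.12097059795527755
```

B is back at its place and height. Next, tube A.

```bash
python3 -m creep '{"delta_pos":[[0,-0.1,-3],[0,-0.2,-6],[0,-0.2,-9],[0,-0.2,-9.6],[1.5,-0.2,-9.6],[3.5,-0.2,-9.6],[6,-0.2,-9.6],[8,-0.2,-9.6],[10,-0.2,-9.6],[11,-0.2,-9.6]],"dr":[[0,0,0],[0,0,0],[0,0,0],[0,0,0],[0,0,0],[0,0,0],[0,0,0],[0,0,0],[0,0,0],[0,0,0]]}'
python3 -m creep '{"delta_pos":[[0.7,0,0],[1,0,0],[1,0,0]],"dr":[[0,0,0],[0,0,0],[0,0,0]]}'
python3 -m creep '{"delta_pos":[[0,0,0],[0,0,0],[0,0,0],[0,0,0],[0,0,0],[0,0,0],[0,0,0],[0,0,0],[0,0,0],[0,0,0]],"dr":[[0,0,0],[0,0,0],[0,0,0],[0,0,0],[0,0,0],[0,0,0],[0,0,0],[0,0,0],[0,0,0],[0,0,0]]}' -1 80
python3 -m creep '{"delta_pos":[[-0.5,0,0],[-1.2,0,0],[-2.2,0,0],[-3.4,0,0],[-4.5,0,0],[-5.5,0,0],[-6.5,0,0],[-7,0,0],[-7,0,0],[-7,0,0]],"dr":[[0,0,0],[0,0,0],[0,0,0],[0,0,0],[0,0,0],[0,0,0],[0,0,0],[0,0,0],[0,0,0],[0,0,0]]}'
python3 -m creep '{"delta_pos":[[0,0,0],[0,0,0],[0,0,0]],"dr":[[0,0,0],[0,0,0],[0,0,0]]}'
python3 -c "
from h import *
st();go([.419,.153,.20],7)
d=cam('scene');cv2.imwrite('pics/l2.png',cv2.resize(d['pixels'][100:250,250:400],(600,600)))"
```

```text
clock: 8.75
position: [0.5167, -0.0793, 0.0655]
ee_rot: [0.558, 0.431, 0.561, -0.433]
contact_force: [-0.9, 1.0, 0.1]
width: 0.0849
clock: 9.05
position: [0.5186, -0.0793, 0.0583]
ee_rot: [0.56, 0.432, 0.56, -0.432]
contact_force: [-0.4, 0.3, 0.2]
width: 0.0851
clock: 10.05
position: [0.5197, -0.0792, 0.0591]
ee_rot: [0.561, 0.433, 0.559, -0.432]
contact_force: [3.0, 1.1, 4.8]
width: 0.0263
clock: 11.05
position: [0.5181, -0.079, 0.1281]
ee_rot: [0.56, 0.432, 0.56, -0.432]
contact_force: [0.3, -0.2, -6.1]
width: 0.0264
clock: 11.35
position: [0.5181, -0.0791, 0.1279]
ee_rot: [0.559, 0.432, 0.56, -0.432]
contact_force: [1.1, 0.1, -4.4]
width: 0.0265
t 11.35 p [ 0.5181 -0.0791  0.1279] f [ 1.0689  0.1231 -4.3768] m [ 0.0069  0.0226 -0.0369] w 0.026473938313668496 q6 -0.5401007445550816
delta [ -7.2   -3.72 -24.96] dr [ 0.134 -0.     0.001] cur 14.666298190905158 to 7.0
```

View pics/l2.png

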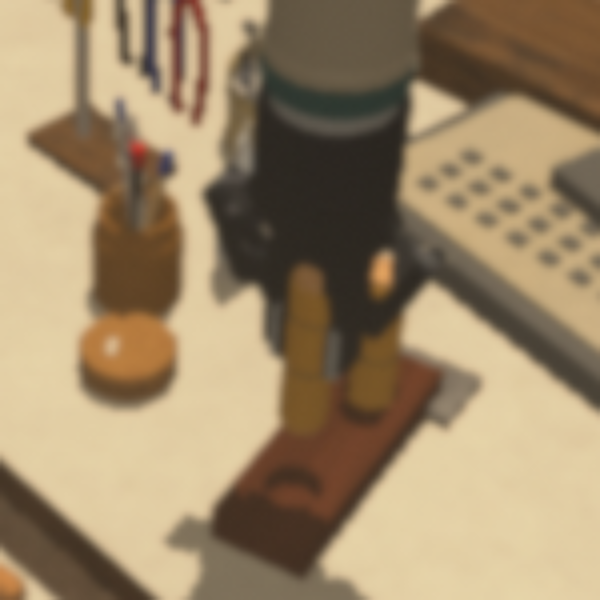

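The crop shows A at (305,430) lifted clear of its socket at (292,487), with B in its socket at (370,410). A weighs about 5–6 N, so it is the filled one. Raising it and carrying it over the vice.

```bash
python3 -m creep '{"delta_pos":[[-2,0,0],[-4,0,-0.5],[-6,-0.3,-2],[-7.2,-0.6,-4],[-7.2,-1,-6.5],[-7.2,-1.4,-9.5],[-7.2,-1.9,-12.5],[-7.2,-2.3,-15.5],[-7.2,-2.8,-18.5],[-7.2,-3.2,-21]],"dr":[[0,0,0],[0,0,0],[0.01,0,0],[0.03,0,0],[0.05,0,0],[0.07,0,0],[0.09,0,0],[0.11,0,0],[0.13,0,0],[0.134,0,0]]}'
python3 -m creep '{"delta_pos":[[0,0,-1.5],[0,-0.2,-2.6],[0,-0.4,-3.4],[0,-0.5,-3.8],[0,-0.5,-3.9],[0,-0.5,-3.9],[0,-0.5,-3.9]],"dr":[[0,0,0],[0,0,0],[0,0,0],[0,0,0],[0,0,0],[0,0,0],[0,0,0]]}'
python3 -c "
from h import *
st();go([.419,.153,.1215],7)
for n in('top','scene'):
    d=cam(n);P=cloud(d);b=(P[...,0]>.36)&(P[...,0]<.48)&(P[...,1]>.09)&(P[...,1]<.22)
    m=P[b&(P[...,2]>.15)&(P[...,2]<.19)];print(n,m.mean(0),m.min(0),m.max(0))
s=d;t=load('top')
cv2.imwrite('pics/v1.png',np.hstack([cv2.resize(t['pixels'][195:315,150:250],(400,480)),cv2.resize(s['pixels'][210:340,200:310],(400,480))]))"
```

```text
clock: 12.4
position: [0.4331, 0.1173, 0.2002]
ee_rot: [0.529, 0.469, 0.53, -0.469]
contact_force: [0.2, 0.3, -5.6]
width: 0.0264
clock: 13.1
position: [0.4248, 0.1535, 0.2002]
ee_rot: [0.53, 0.469, 0.529, -0.469]
contact_force: [0.4, -0.1, -5.7]
width: 0.0264
t 13.1 p [0.4248 0.1535 0.2002] f [ 0.3813 -0.0857 -5.6899] m [-0.0128  0.0094 -0.0104] w 0.026417722425766905 q6 0.07176661544199552
delta [ 7.87 -0.58 -0.02] dr [-0.001  0.    -0.   ] cur 6.950807713255416 to 7.0
top [0.4188 0.1404 0.1697] [0.4121 0.1382 0.1537] [0.427  0.1456 0.1828]
scene [0.4181 0.1614 0.1735] [0.4113 0.1452 0.1527] [0.4335 0.1686 0.19  ]
```

View pics/v1.png

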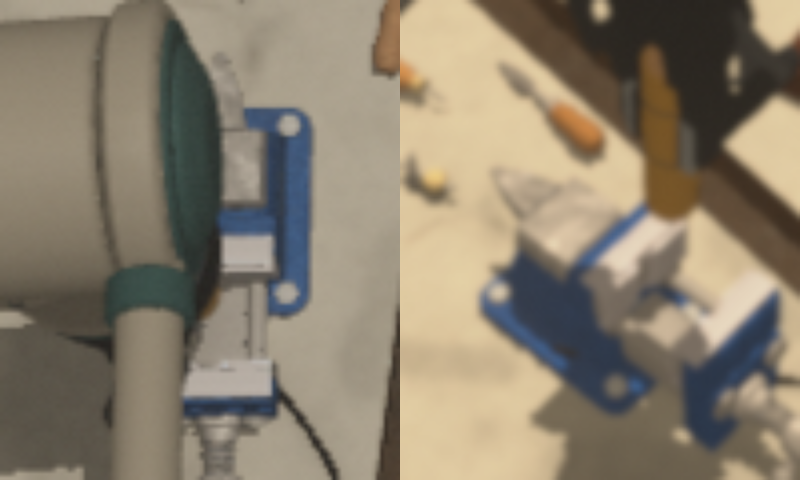

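The right (scene) half shows tube A hanging at (672,215 bottom), with the gap at about (665,320). The top view is mostly hidden by the wrist. I'll fit the tube axis in the scene cloud, alongside the pads measured by the same camera.

```bash
cat >> h.py <<'E'
from scipy.optimize import least_squares
def tubefit(d,zlo,zhi,box=(.36,.49,.09,.22)):
    P=cloud(d);px=d['pixels'].astype(int)
    br=(px[...,2]-px[...,0]>50)
    b=br&(P[...,0]>box[0])&(P[...,0]<box[1])&(P[...,1]>box[2])&(P[...,1]<box[3])&(P[...,2]>zlo)&(P[...,2]<zhi)
    m=P[b];z0=(zlo+zhi)/2
    f=lambda a:np.hypot(m[:,0]-a[0]-a[2]*(m[:,2]-z0),m[:,1]-a[1]-a[3]*(m[:,2]-z0))-.014
    r=least_squares(f,[m[:,0].mean(),m[:,1].mean(),0,0],loss='soft_l1',f_scale=.002)
    print('tube n',len(m),'axis xy at',z0,r.x[:2],'slope',r.x[2:],'rms',np.sqrt((f(r.x)**2).mean()),'z',m[:,2].min(),m[:,2].max())
    return r.x
def padfit(d):
    P=cloud(d)
    for lo,hi in((.43,.48),(.36,.43)):
        b=P[(P[...,0]>lo)&(P[...,0]<hi)&(P[...,1]>.09)&(P[...,1]<.22)&(P[...,2]>.0905)&(P[...,2]<.0985)]
        print('pad',cv2.minAreaRect(b[:,:2].astype(np.float32)),b.mean(0))
E
python3 - <<'E'
from h import *
from h import load
d=load('scene');tubefit(d,.155,.26);padfit(d)
E
sed -i "s#last_%s.npz'%n,\*\*d#last_%s.npz'%n,**d#" h.py
```

```text
tube n 421 axis xy at 0.20750000000000002 [0.4255 0.1538] slope [-0.0271 -0.0104] rms 0.003940441215821447 z 0.15735395372514455 0.25985578099180995
pad ((0.4560964107513428, 0.16028408706188202), (0.029767127707600594, 0.06478039920330048), 6.938385009765625) [0.4542 0.1632 0.0935]
pad ((0.3883119523525238, 0.1512250006198883), (0.022970901802182198, 0.06572720408439636), 6.40252685546875) [0.3879 0.1517 0.0939]
```

```bash
python3 -m creep '{"delta_pos":[[0,-0.3,-0.1],[0.5,-0.5,-0.1],[1.5,-0.5,-0.1],[2.5,-0.5,-0.1],[3.3,-0.5,-0.1],[3.8,-0.5,-0.1],[4,-0.5,-0.1],[4,-0.5,-0.1],[4,-0.5,-0.1]],"dr":[[0,0,0],[0,0,0],[0,0,0],[0,0,0],[0,0,0],[0,0,0],[0,0,0],[0,0,0],[0,0,0]]}'
python3 - <<'E'
from h import *
st();d=cam('scene');tubefit(d,.13,.215)
p=manip.get_state()['position'];x,y=215,200
im=cv2.resize(d['pixels'][y:y+120,x:x+120],(600,600),interpolation=cv2.INTER_CUBIC)
# bottom ring of tube at FK xy; pad rectangles for vice pose in the scene camera
def dr(Q,c,closed=True):
    q,_=cv2.projectPoints(np.array(Q,float),d['rvec'],d['tvec'],d['intrinsics'],None)
    cv2.polylines(im,[(((q.reshape(-1,2)-[x,y])+.5)*5).astype(np.int32)],closed,c,1)
a=np.linspace(0,6.28,40)
for zb in(p[2]-.047,p[2]+.063): dr([[p[0]+.014*np.cos(t),p[1]+.014*np.sin(t),zb] for t in a],(0,255,0))
n=np.array([.9931,.1175]);l=np.array([-.1167,.9932])
for mid,lat,c in((.4338,.1017,(0,0,255)),(.4359,.1055,(255,255,0))):
    for sg in(-1,1):
        dr([[*(n*(mid+sg*.0215)+l*(lat+k)),.0945] for k in(-.033,.033)],c,False)
        dr([[*(n*(mid+sg*.0215)+l*lat),zz] for zz in(.0945,.075)],c,False)
cv2.imwrite('pics/v2.png',im)
E
```

```text
clock: 14.1
position: [0.4198, 0.1545, 0.1605]
ee_rot: [0.53, 0.469, 0.529, -0.468]
contact_force: [-0.2, -0.3, -4.8]
width: 0.0264
t 14.1 p [0.4198 0.1545 0.1605] f [-0.2348 -0.2639 -4.8264] m [ 0.0309  0.009  -0.0132] w 0.026388810277718416 q6 0.0749816778951122
tube n 302 axis xy at 0.1725 [0.4207 0.1547] slope [-0.0183 -0.0005] rms 0.0009526506528716883 z 0.13033334144534495 0.21481001432435326
```

View pics/v2.png

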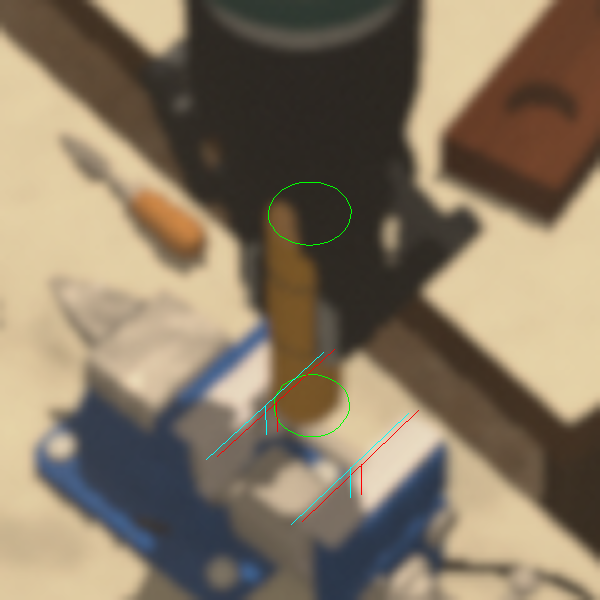

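The picture shows the tube bottom at about (305,425), with the pads agreeing with the cyan (scene-camera) lines. The FK ring lies a few crop pixels right of and below the tube. I'll check the silhouette before going lower.

```bash
python3 - <<'E'
from h import *
d=load('scene');P=cloud(d);px=d['pixels'].astype(int)
K,rv,tv=d['intrinsics'],d['rvec'],d['tvec']
x,y=215,200
sat=px[...,2]-px[...,0]
for v in range(264,288,2): print(v,sat[v,264:290], (P[v,270:284:2,2]*1000).astype(int))
a=np.linspace(0,6.28,60);p=np.array([.4198,.1545,.1605])
for zb in(.1135,.1325):
    q=cv2.projectPoints(np.array([[p[0]+.014*np.cos(t),p[1]+.014*np.sin(t),zb] for t in a]),rv,tv,K,None)[0].reshape(-1,2);print(zb,q.min(0),q.max(0),q.mean(0))
E
```

```text
264 [58 42 16 -6  8 48 72 77 79 79 80 79 74 57 33 20 17 15 14 11 10 10 10 10  9 11] [173 177 182 182 184 189 188]
266 [ 15 -17 -46 -49 -13  36  67  75  79  79  79  78  74  57  32  20  17  15  13  12  10  10   9  10  12  18] [168 172 175 175 178 182 180]
268 [-54 -59 -39 -11  15  40  60  69  74  76  78  78  73  57  33  19  16  14  12  11  10  11  13  18  25  32] [163 165 168 169 175 177 176]
270 [-33  -3  23  38  46  54  65  68  68  70  70  71  66  55  34  21  17  16  14  15  19  28  36  39  39  39] [156 161 166 164 167 172 172]
272 [25 38 41 46 51 57 68 76 77 76 75 74 74 70 60 47 35 31 34 41 48 53 57 57 53 46] [149 155 156 157 156 167 164]
274 [39 40 41 45 51 56 69 75 78 78 78 78 78 78 76 74 70 66 62 61 62 62 61 60 60 58] [144 147 150 149 147 148 144]
276 [40 40 41 47 48 56 69 75 77 79 78 79 79 78 78 76 76 73 66 61 62 62 61 61 61 61] [139 141 145 144 147 141 137]
278 [40 43 39 37 43 57 71 76 78 78 79 79 78 79 77 78 76 71 64 61 63 63 62 61 61 61] [131 137 138 141 138 135 133]
280 [42 35 30 30 38 54 68 75 78 78 79 79 79 78 77 76 74 69 63 61 62 63 62 62 61 61] [126 130 131 133 133 130 126]
282 [37 33 29 26 28 35 47 61 72 76 78 79 77 77 75 71 66 63 63 64 63 62 63 63 63 62] [120 124 129 125 126 123 118]
284 [33 27 25 23 24 26 28 34 42 54 59 62 62 61 58 59 62 65 62 61 61 62 63 62 62 62] [ 73  63 119 119 119 116   0]
286 [25 24 22 21 18 17 15 16 18 23 31 37 42 45 48 51 54 57 60 60 62 62 62 62 62 61] [67 58 54 61 60 59  0]
0.1135 [269.3368 274.4792] [284.4151 286.8676] [276.7993 280.5656]
0.1325 [269.1528 268.3133] [284.4662 280.7562] [276.7317 274.426 ]
```

Relative to the pads in the same camera, the tube axis (n=0.4360, lat=0.1045) matches the gap middle (0.4359, 0.1055) to about 1 mm. The top-camera estimate agrees within 1.5 mm. Going straight down.

```bash
python3 -m creep '{"delta_pos":[[0.5,-0.05,0],[1.2,-0.05,0],[2,-0.05,0],[2.7,-0.05,0],[3.3,-0.05,0],[3.7,-0.05,0],[3.9,-0.05,0],[4,-0.05,0],[4,-0.05,0],[4,-0.05,0]],"dr":[[0,0,0],[0,0,0],[0,0,0],[0,0,0],[0,0,0],[0,0,0],[0,0,0],[0,0,0],[0,0,0],[0,0,0]]}'
python3 - <<'E'
from h import *
st();d=cam('scene');t=cam('top');tubefit(d,.1,.18);P=cloud(d);padfit(d)
x,y=225,220
cv2.imwrite('pics/v3.png',np.hstack([cv2.resize(d['pixels'][y:y+100,x:x+90],(450,500),interpolation=cv2.INTER_CUBIC),cv2.resize(t['pixels'][230:310,180:230],(312,500),interpolation=cv2.INTER_CUBIC)]))
for v in (0,): pass
Q=cloud(t);
for n,C in(('stand tube B scene',P),('B top',Q)):
    m=C[(C[...,2]>.115)&(C[...,2]<.126)&(C[...,0]>.5)&(C[...,0]<.58)&(C[...,1]>-.21)&(C[...,1]<-.13)];print(n,len(m),cv2.minEnclosingCircle(m[:,:2].astype(np.float32)),m[:,2].mean())
E
```

```text
clock: 15.15
position: [0.4192, 0.1544, 0.1205]
ee_rot: [0.53, 0.469, 0.529, -0.468]
contact_force: [-0.7, 0.5, -6.3]
width: 0.0263
t 15.15 p [0.4192 0.1544 0.1205] f [-0.7401  0.4967 -6.2697] m [0.0016 0.0219 0.0094] w 0.026321075466088244 q6 0.07508070176667841
tube n 246 axis xy at 0.14 [0.4199 0.1546] slope [-0.0112 -0.0037] rms 0.00081392280025161 z 0.10007276385927619 0.17985031439463484
pad ((0.45520636439323425, 0.16745425760746002), (0.029662029817700386, 0.04984324052929878), 8.938464164733887) [0.4543 0.172  0.0933]
pad ((0.39022570848464966, 0.1505715399980545), (0.062326427549123764, 0.04927637800574303), 65.9422378540039) [0.3903 0.1522 0.0939]
stand tube B scene 86 ((0.5448451042175293, -0.1680435687303543), 0.01424068957567215) 0.12029273399915388
B top 134 ((0.5434226393699646, -0.17321503162384033), 0.014110996387898922) 0.11992681765811966
```

View pics/v3.png

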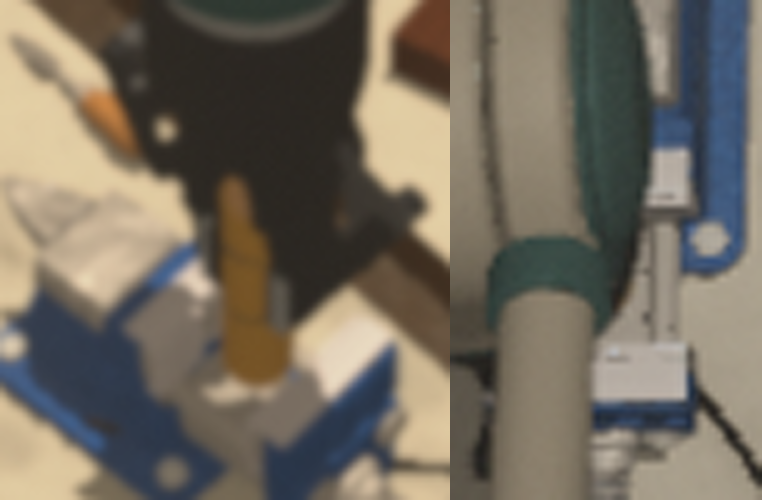

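The picture shows the tube bottom at (258,382) in the gap, free of both pads, with no side force. One last numeric check, of how deep the foot sits.

```bash
python3 - <<'E'
from h import *
d=load('scene');P=cloud(d);px=d['pixels'].astype(int)
for v in range(288,304): print(v,(P[v,271:284:2,2]*1000).round(1),(px[v,277]),P[v,277])
q=lambda zb:cv2.projectPoints(np.array([[.4199+.014*np.cos(t),.1546+.014*np.sin(t),zb] for t in np.linspace(0,6.28,60)]),d['rvec'],d['tvec'],d['intrinsics'],None)[0].reshape(-1,2).max(0)
for z in(.0705,.0735,.0765,.0795):print(z,q(z))
R=cv2.Rodrigues(d['rvec'])[0];print('cam',-R.T@d['tvec'].ravel())
E
```

```text
288 [102.8 107.9 109.4 107.8 108.9 106.   97.5] [ 38  83 116] [0.4103 0.1626 0.1078]
289 [100.2 104.8 104.6 105.  103.2 102.8  92.9] [ 37  83 116] [0.4101 0.1628 0.105 ]
290 [ 95.6 102.9 103.5 102.6 103.3  99.1  94.1] [ 38  83 117] [0.4097 0.1632 0.1026]
291 [91.5 96.8 99.7 99.7 96.4 94.7 88.3] [ 38  83 117] [0.4095 0.1634 0.0997]
292 [90.  95.7 96.5 97.7 94.4 93.4 84.6] [ 38  83 116] [0.4089 0.1639 0.0977]
293 [87.9 90.5 92.5 91.4 91.4 89.9 84.3] [ 38  83 117] [0.4105 0.1626 0.0914]
294 [82.6 87.1 88.9 88.  87.7 85.3 77.7] [ 40  84 117] [0.4105 0.1626 0.088 ]
295 [79.3 83.4 88.  88.9 83.  83.1 10.5] [ 43  86 119] [0.4084 0.1644 0.0889]
296 [41.6 80.9 83.3 84.9 84.6 80.7 92.2] [ 65 101 131] [0.4088 0.1641 0.0849]
297 [42.  41.3 79.1 79.7 79.3 43.1 93.1] [ 99 128 154] [0.4098 0.1633 0.0797]
298 [40.3 41.5 40.6 44.2 43.4 92.  92.9] [120 145 167] [0.426  0.1493 0.0442]
299 [42.3 44.4 43.3 42.  40.3 92.4 94.6] [115 136 153] [0.4253 0.1499 0.042 ]
300 [44.6 44.6 42.6 40.2 91.  97.3 94.6] [ 99 115 129] [0.4245 0.1506 0.0402]
301 [41.6 43.6 42.8 42.8 92.5 97.1 96.4] [ 93 105 118] [0.4215 0.1533 0.0428]
302 [43.5 42.4 43.4 92.5 93.9 92.  94. ] [ 95 108 119] [0.3951 0.1761 0.0925]
303 [61.  41.2 42.7 92.2 94.6 93.7 96.3] [ 96 108 120] [0.3937 0.1774 0.0922]
0.0705 [284.2316 300.0184]
0.0735 [284.2388 299.1296]
0.0765 [284.2461 298.2367]
0.0795 [284.2535 297.3395]
cam [0.0254 0.4961 0.8391]
```

```bash
python3 - <<'E'
from h import *
d=load('scene');P=cloud(d);px=d['pixels'].astype(int)
for v in range(250,268): print(v,(P[v,266:280:2,2]*1000).round(0),px[v,272],P[v,272])
for z in(.1835,.187,.190):
    q=cv2.projectPoints(np.array([[.4199+.014*np.cos(t),.1546+.014*np.sin(t),z] for t in np.linspace(0,6.28,60)]),d['rvec'],d['tvec'],d['intrinsics'],None)[0].reshape(-1,2);print(z,q.min(0),q.max(0))
# brightness of the stand's tube B rim for comparison: predicted vs seen top row
px2=d['pixels'];q=cv2.projectPoints(np.array([[.5435+.014*np.cos(t),-.173+.014*np.sin(t),.122] for t in np.linspace(0,6.28,60)]),d['rvec'],d['tvec'],d['intrinsics'],None)[0].reshape(-1,2);print('B pred',q.min(0),q.max(0))
c=int(q[:,0].mean())
for v in range(int(q[:,1].min())-5,int(q[:,1].max())+4): print(v,px[v,c],(P[v,c-6:c+8:3,2]*1000).round(0),P[v,c])
E
```

```text
250 [211. 203. 208. 212. 227. 226. 228.] [34 39 44] [0.4193 0.1651 0.2118]
251 [208. 203. 204. 211. 229. 227. 229.] [34 40 44] [0.4185 0.1659 0.2105]
252 [208. 200. 203. 207. 226. 230. 226.] [35 40 44] [0.4191 0.1654 0.2069]
253 [201. 196. 201. 205. 224. 228. 226.] [35 41 45] [0.4189 0.1656 0.2045]
254 [198. 192. 196. 202. 220. 224. 223.] [35 45 54] [0.4186 0.1659 0.2024]
255 [193. 187. 173. 200. 216. 222. 222.] [41 58 74] [0.4183 0.1662 0.2002]
256 [192. 186. 172. 184. 213. 219. 220.] [47 73 98] [0.4265 0.1594 0.1841]
257 [189. 182. 180. 183. 208. 217. 217.] [ 53  84 114] [0.4254 0.1604 0.1831]
258 [185. 176. 182. 184. 182. 209. 214.] [ 54  87 118] [0.423  0.1624 0.1843]
259 [176. 172. 182. 183. 184. 206. 210.] [ 55  87 120] [0.4223 0.1631 0.1827]
260 [173. 168. 180. 182. 182. 205. 206.] [ 55  89 122] [0.4211 0.1641 0.182 ]
261 [171. 168. 180. 182. 181. 202. 205.] [ 53  88 121] [0.4191 0.1658 0.1825]
262 [170. 164. 178. 180. 183. 198. 201.] [ 50  87 120] [0.4187 0.1662 0.1804]
263 [167. 161. 176. 180. 182. 196. 201.] [ 45  85 119] [0.4174 0.1674 0.1799]
264 [159. 158. 173. 177. 179.
[... 935 characters left out ...]
169 223] [ -1. 120. 123.   0.  10.] [ 0.5503 -0.1766  0.1235]
166 [101 166 226] [  2. 122. 123. 122.   6.] [ 0.5485 -0.1748  0.1226]
167 [100 168 229] [  1. 122. 122. 120.   2.] [ 0.5468 -0.173   0.1216]
168 [100 168 229] [119. 122. 123. 122.  -3.] [ 0.5435 -0.1692  0.123 ]
169 [ 95 161 222] [120. 121. 121. 122.  -2.] [ 0.5423 -0.1682  0.1213]
170 [ 85 143 199] [117. 122. 120. 123.   2.] [ 0.5408 -0.1667  0.1201]
171 [ 67 117 164] [116. 118. 122. 119.   2.] [ 0.537  -0.1624  0.122 ]
172 [ 52 100 140] [112. 117. 115. 117.  -2.] [ 0.5394 -0.1659  0.1154]
173 [ 44  91 128] [111. 115. 117. 113.   4.] [ 0.5361 -0.1622  0.1167]
174 [ 41  88 123] [106. 114. 113. 114.  -1.] [ 0.5364 -0.163   0.1129]
```

The top face of the held tube reads 0.183 m and B's reads 0.122 m as it should. The foot is therefore at about 0.073 m, 21 mm below the pad tops. I'll raise 1 mm, settle and hand in.

```bash
python3 -m creep '{"delta_pos":[[-0.1,0,0],[-0.1,0,0],[-0.1,0,0],[-0.1,0,0],[-0.1,0,0]],"dr":[[0,0,0],[0,0,0],[0,0,0],[0,0,0],[0,0,0]]}'
python3 -c "
from h import *
st();d=cam('scene');tubefit(d,.1,.18)
manip.sign_off()"
```

```text
clock: 15.75
position: [0.4189, 0.1544, 0.1213]
ee_rot: [0.53, 0.469, 0.53, -0.469]
contact_force: [0.6, 0.3, -5.7]
width: 0.0265
t 15.75 p [0.4189 0.1544 0.1213] f [ 0.6049  0.3308 -5.6576] m [-0.0071 -0.0362 -0.0386] w 0.026483501004248844 q6 0.07504125275282776
tube n 248 axis xy at 0.14 [0.4197 0.1546] slope [-0.0065  0.0006] rms 0.0019281415039706584 z 0.10026933000563194 0.1795237532197884
the job is handed in; nothing more can be done
```

The filled tube is held upright between the open vice jaws, and the job was handed in at 15.8 s of the 51 s allowed. I hefted both tubes in turn. Tube B read about 1.4 N, so it is the empty one, and I put it back in its own socket. Tube A read about 5.7 N, so it is the filled one.

**Final checks:**
- **Position:** the tube axis is within about 1–2 mm of the gap middle and of the vee line. It tilts less than 0.5°.
- **Touching:** side forces stay below 1 N, so it touches neither pad.
- **Depth:** the foot is about 20–21 mm below the pad tops, from the arm's own position and the height of the tube's top face.
- **Empty tube:** B read 0.120 m at its top and was at its first position, measured once A was between the jaws. I did not re-check the tin, cream tube and file at the end.

**Readings that disagreed:**
- **Cameras:** the two cameras differ by about 3–4 mm in y, so I relied mainly on the tube and pads as seen by the same camera.
- **Foot edge:** its outline in the scene image suggested a foot about 5 mm higher. I trusted the top-face height and the arm's position instead.

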